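# Shift the panel stop of a spray jig to its other locking hole

## Task

Take the forked tool from its rest and straddle the panel stop's spring bar with it, press the bar's collar back so that the bar leaves its locking hole, and draw the stop along the rail until the bar springs fully into the other locking hole. Then hang the tool back in its rest. Do not touch the panel stop or its bar with the gripper itself, and leave the jar, the cans and the sanding block where they stand.

Things in the scene. Friction and masses are not known exactly. Their poses are not given: they have to be found in the camera images.
- rail: Fixed aluminium channel rail of the spray jig, 250 mm long, 44 mm high. Origin on the bench; its y axis runs along the channel, its x across it, away from the robot. Channel floor 6 mm above the bench; inside from x = -45 to +38 mm, with a lip along each side over the stop's base; end stops at y = -109 and +129 mm. Front cheek x = 38 to 43 mm, top at z = 44 mm.
- first_hole (a point): Centre of the first locking hole, 13 x 13 mm, in the front cheek's inner face: rail x = 38, y = -45, z = 30 mm. The bar starts locked in it.
- catch_zone (a point): Middle of the stretch that holds the other locking hole (rail x = 39, y = +30, z = 30 mm). From rail y = 0 on, the front cheek is a steel catch plate, inner face x = 39 mm, 6 mm thick. Its hole, 13 x 13 mm, same height, is up to 15 mm either side of this point along the rail: find it by feel or eye. Its screwed foot, outside, 60 mm long, is centred on the hole.
- panel_stop: Grey panel stop, about 250 g, greased, slides easily in the channel, 100 mm long (y, along the rail), x from -44 to +37 mm; origin in its underside, in line with the bar. Axes as the rail's. Base 8 mm thick; rear wall with black rubber edge x = -34 to -27 mm, top 43 mm; front wall x = 24 to 29 mm, top 34 mm above its underside. The spring bar runs along its x, 24 mm above its underside.
- bar_neck (a point): Fixed in the panel stop: middle of the bare neck of the spring bar at rest, on the bar's axis (stop's x = +11 mm). Neck 8 mm in diameter. Free gap for the fork 26 mm: the collar's face (collar 26 mm in diameter, 6 mm thick) is 13 mm from here to -x, the stop's front wall 13 mm to +x. The stop's floor is 16 mm below.
- spring_bar (a joint): How far (m) the spring bar is pressed back, along the stop's -x. 0: fully out, round tip 9 mm into the cheek's hole; 0.009 or more: clear of the cheek; 0.008: tip riding on the catch plate; 0.014: end of travel. Push on the collar: 3 N to start, 6.5 N at the end. It springs out by itself.
- fork_grip (a point): Forked tool, 112 mm tall, 180 g, upright; this is its grip point, on the centre line, 76 mm above the tine tips. Handle 24 x 24 mm, 50 to 112 mm above the tips; hand guard 40 (x) x 50 (y) mm, 42 to 50 mm above the tips; below it two tines, 10 mm deep (x), 6 mm thick (y), with a 14 mm gap between (y) that goes over the bar's neck. Same after a half turn.
- tool_rest: Fixed wooden rest, 75 (x) x 85 (y) mm, 50 mm high, origin under its centre. In its top, centred, a slot 23 (x) x 41 (y) mm, 45 mm deep, for the tines; the hand guard lies on its top, so that the grip point is 84 mm above the bench. At the start the tool's axes are parallel to the rest's.
- paint_jar: Paint jar, 68 mm in diameter, 75 mm high, origin under its centre. Leave alone.
- spray_can_a: Aerosol can, 65 mm in diameter, 193 mm high, origin under its centre. Leave alone.
- spray_can_b: A second such aerosol can. Leave alone.
- sanding_block: Cork sanding block, 100 x 60 x 35 mm, origin under its centre. Leave alone.
Mind the look-alikes: they are no part of the job. There is more than one size of the panel_stop; the one meant has the size given above. What is shaped like the part that bears fork_grip but pink is not meant.

How it is judged (in metres and radians):
On the way, in this order (a step that is already met when the one before it is completed fails the run):
1. the spring bar is pressed back clear of the first hole with the forked tool (value of joint spring_bar above 0.0085 m and contact force between fork and panel_stop above 1 N and y of panel_stop in the frame of rail below -0.035 m), for 0.1 s.
2. the stop has been drawn along and the bar has sprung into the other hole (value of joint spring_bar below 0.003 m and y of panel_stop in the frame of rail between 0.01 and 0.05 m), for 0.1 s.
At the end, for the whole second after the job is handed in: Panel stop flat in the channel (within 4 mm) and still, spring bar out to within 3 mm in the other hole (rail y 10 to 50 mm). Forked tool hanging in its rest, let go, still, within 12 mm of the centre of the rest, upright to 0.12 rad, at most 5 mm above its seat (all of step 2 and z of panel_stop in the frame of rail below 0.01 m and linear speed of each of panel_stop, fork below 0.01 m/s and horizontal distance between fork_grip and tool_rest below 0.012 m and height (world z) of fork_grip below 0.089 m and angle between fork_grip's own z axis and vertical below 0.12 rad); the robot touches nothing.
It fails at once if the gripper touches the panel stop or its spring bar (contact force between the fingers and panel_stop above 0.5 N).
It fails at once if a bystander is moved by more than 30 mm (distance of any of paint_jar, spray_can_a, spray_can_b, sanding_block from where it was at the start of the episode above 0.03 m).
It also fails if it takes over 53 s, if anything falls off the work surface, if the arm or the gripper's body presses on something with over 40 N, if the wrist force passes 120 N, or if a joint passes its speed limit or range.

## Robot

A 6-joint arm with a two-finger parallel gripper is mounted at the origin on the work surface. World frame = base frame: x ahead of the robot, y to its left, z up, the work surface at z = 0. Lengths are in mm, angles in rad, forces in N, time in s.
With the tool pointing down it reaches from about 275 to 750 mm from the base axis. Payload 10.2 kg.
Tool frame: the origin (TCP) lies between the finger pads; the fingertips stand 11 mm ahead of it and the grasp point (between the pads) lies 8 mm behind it (ctrl.nose_length is the distance from the TCP to the fingertips, in mm); x points along the fingers, y is the direction in which the jaws open and shut, and the axes are right-handed (so a half turn about x gives the same grasp; the last joint's range is limited). The gripper opens to 85 mm and grips with 20 to 120 N. Pads are 22 mm wide; open, the fingers measure 114 mm over their backs; the gripper's body (76 mm by 85 mm) begins 54 mm behind the grasp point. The pads swing forward as they close: fully open they stand 13 mm farther back than shut.
Start: joints at [0.968, 0.313, 1.498, -0, 1.331, -0.223], TCP at [194.649, 487.589, 242.294] pointing down, gripper open.
Joint ranges: [-2.94, 2.94], [-0.97, 2.17], [0.19, 2.56], [-1.23, 4.37], [0.02, 3.11], [-2.88, 2.88]. Speed limits (rad/s): [2.39, 2.39, 3.01, 3.14, 3.14, 3.14].

## Interface

Orientations are given as a unit quaternion [w, x, y, z].
In Python, from rig import ctrl, capture, ticket gives the robot as it stands.
- The arm moves only by the tool step_arm, never from a script. Its argument "commands" is a list of rows, each a list of 2 entries, a list of its own where there are three numbers: the shift along the world's x, y, z normalised to -1 to 1, where 1 is 0.04 m, then the turn about the world's z normalised to -1 to 1, where 1 is 180 degrees. A call has 1 to 5 rows; each row shifts and turns the commanded pose from where the row before left it; what a row does not reach is not made up. A row lasts 1/10 s, in which the tool goes at most 50 mm and 8.59 degrees, less where a joint would pass 70% of its speed; a pose out of reach is approached as far as the arm can. A call with a number of a shift or a turn outside -1 to 1 is refused whole. A call with a gripper value outside its range is refused whole. "gripper" is the closure, from -1 (fully open) to 1 (shut), so that 0 is half open, set as the call begins (left out, the last holds). The fingers move at their own pace and stop on an object; "force" is the grip in N (left out, the last holds). Time passes only in rows, so rows that do not move let the fingers close. It gives the time, the measured TCP pose, the force and the opening at its end, in the units of the state.
- ctrl.sense(): the state, without advancing time (a new reading comes with each control period).
- capture(name): name is "side" or "top"; returns a dict with "image" (420x560x3 uint8, blue, green, red), "fov_y" (degrees; the focal length in pixels is half the picture's height over the tangent of half this angle, whatever the lens; pixels are square), "cx", "cy" (the principal point, pixels), "k1" (the pictures are not rectified: a ray, as slopes to the right and down, at radius r is drawn at 1 + k1 r^2 times it, then the intrinsics apply), "origin" and "orientation" of the camera in the world. Camera axes: x right, y down, z forward; pixel columns grow to the right and rows downward; lengths in mm; the calibration is good to about 2 mm. A picture is of the moment at which its call begins. There is no depth.
- ticket.finish_job(): hands the job in, once; it reports no verdict.
The state is a dict: "time_s": time; "joints": joint angles; "dq": joint speeds; "tau": joint torques, N m; "eef_pos": TCP position; "ee_rot": TCP orientation; "force": force on the tool from outside, world axes, zero at the start; "wrist_torque": the same for the moment, N m; "grip_width": opening from 0.0 (shut) to 1.0 (fully open).
Only numpy, scipy, OpenCV 4.12 (cv2) and the standard library are available. Lean on these libraries where they do the work, as an engineer would, in place of code of your own. Each camera call takes 0.05 s, during which the arm holds its last target.

## Working session

There is one attempt and no reset: what is moved stays moved. The work goes in short steps, Python scripts to look and compute and a tool call to move; the robot and the scene stay as the last step left them, time stands still between calls to the robot, and variables do not carry over. Pictures are saved under pics/ and viewed, and the job is handed in when it is done.

Besides the shell and the picture viewer there is one more tool, called after ">>>" by a JSON object that holds its "fn" and its "kwargs", one argument or row to a line. step_arm: Moves the arm, as the interface text tells. Its arguments: {"type":"object","properties":{"commands":{"type":"array","items":{"type":"array"}},"gripper":{"type":"number"},"force":{"type":"number"}},"required":["commands"]}

```bash
ls; mkdir -p pics; python3 - <<'E'
from rig import ctrl, capture
import cv2
print(ctrl.sense())
for n in("side","top"):
    c=capture(n); cv2.imwrite(f"pics/{n}0.png",c["image"])
    print({k:v for k,v in c.items() if k!="image"})
E
```

```text
pics
{'time_s': 0.0, 'joints': array([ 9.67622359e-01,  3.13457399e-01,  1.49843729e+00,  2.19662509e-05,
        1.33100127e+00, -2.23410139e-01]), 'dq': array([-6.74970786e-04,  3.68779056e-04,  3.41841439e-04,  1.70506038e-04,
        5.13705781e-05, -4.73375314e-04]), 'tau': array([-8.40213324e-04, -4.12272871e+01, -2.59732229e+01, -2.58801983e-04,
        4.28233747e-03,  2.04252564e-05]), 'eef_pos': array([194.48858805, 487.38601755, 241.7312059 ]), 'ee_rot': array([ 0.69420515,  0.13304424,  0.69458909, -0.13388216]), 'force': array([ 0.62698147,  0.56263571, -0.63042535]), 'wrist_torque': array([-0.01705603, -0.01244369,  0.00480264]), 'grip_width': 0.9978103999078443}
{'fov_y': 54.41574732733541, 'cx': 278.6078426978983, 'cy': 212.01382049139653, 'k1': -0.06333465441222937, 'origin': array([ 264.14960009, -485.76878259,  789.9305398 ]), 'orientation': array([-0.33396218,  0.90251119, -0.25671141,  0.08967751])}
{'fov_y': 56.9779072767363, 'cx': 283.5388026908883, 'cy': 213.9460092111321, 'k1': -0.023019193631594572, 'origin': array([517.7550871 ,  25.95679008, 976.04837373]), 'orientation': array([ 0.02097125, -0.69694861,  0.716177  , -0.03022152])}
```

View pics/side0.png

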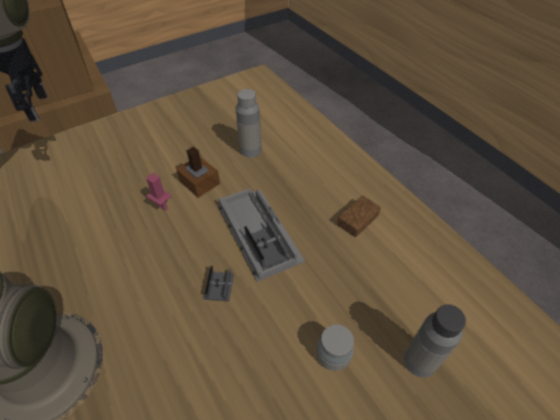

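View pics/top0.png

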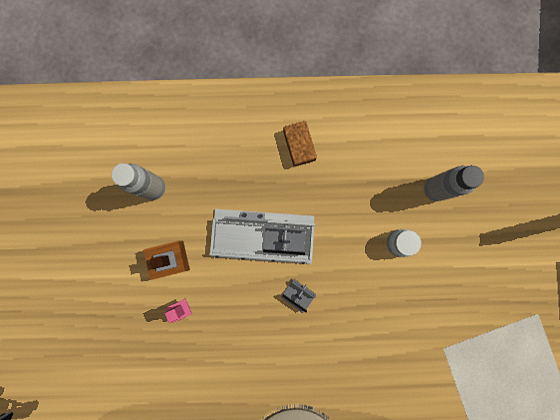

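Top view, up = +x and left = +y. Two things could be the fork: the dark tool in the brown rest (162,262) and the pink one lying at (177,311), which is excluded. Two could be the stop: the one in the rail (286,240) and a smaller loose one at (299,295), excluded. I'll check the choice in close crops.

```bash
python3 - <<'E'
import cv2,numpy as np
t=cv2.imread("pics/top0.png");s=cv2.imread("pics/side0.png")
cv2.imwrite("pics/c1.png",cv2.resize(t[200:275,200:325],None,fx=6.4,fy=6.4,interpolation=cv2.INTER_CUBIC))
cv2.imwrite("pics/c2.png",cv2.resize(t[230:330,125:200],None,fx=6,fy=6,interpolation=cv2.INTER_CUBIC))
cv2.imwrite("pics/c3.png",cv2.resize(s[140:280,140:310],None,fx=4.2,fy=4.2,interpolation=cv2.INTER_CUBIC))
E
```

```text
(no output)
```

View pics/c1.png

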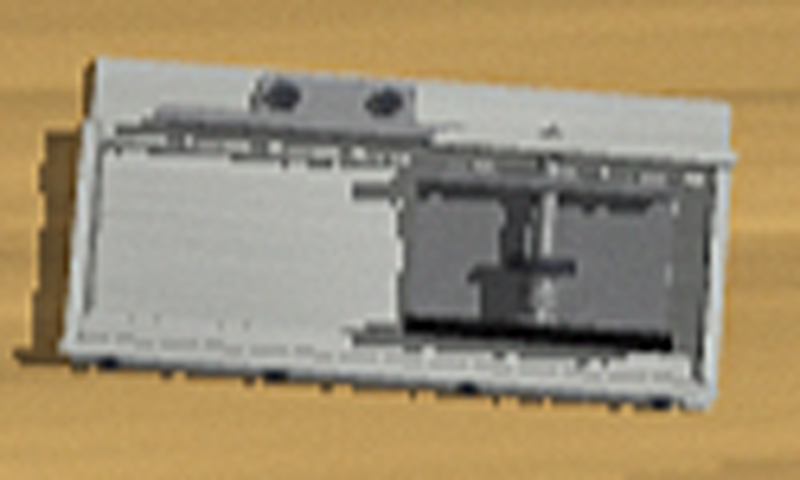

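View pics/c2.png

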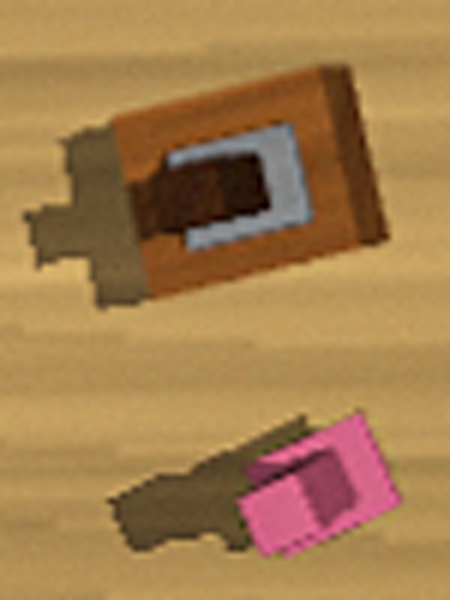

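View pics/c3.png

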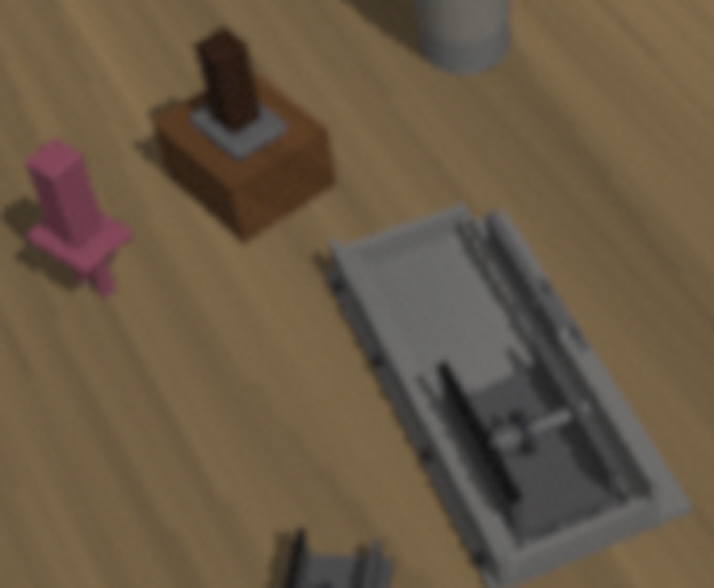

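```bash
cat > h.py <<'E'
import numpy as np,cv2
from scipy.spatial.transform import Rotation as R
C={"side":dict(fov=54.41574732733541,cx=278.6078426978983,cy=212.01382049139653,k1=-0.06333465441222937,o=[264.14960009,-485.76878259,789.9305398],q=[-0.33396218,0.90251119,-0.25671141,0.08967751]),
"top":dict(fov=56.9779072767363,cx=283.5388026908883,cy=213.9460092111321,k1=-0.023019193631594572,o=[517.7550871,25.95679008,976.04837373],q=[0.02097125,-0.69694861,0.716177,-0.03022152])}
def rot(q): return R.from_quat([q[1],q[2],q[3],q[0]])
def ray(n,u,v):
    c=C[n];f=210/np.tan(np.radians(c["fov"]/2))
    K=np.array([[f,0,c["cx"]],[0,f,c["cy"]],[0,0,1.]])
    p=cv2.undistortPoints(np.array([[[u,v]]],float),K,np.array([c["k1"],0,0,0]))[0,0]
    return np.array(c["o"]),rot(c["q"]).apply([p[0],p[1],1])
def onz(n,u,v,z):
    o,d=ray(n,u,v);return (o+d*(z-o[2])/d[2])
def proj(n,P):
    c=C[n];f=210/np.tan(np.radians(c["fov"]/2));p=rot(c["q"]).inv().apply(np.array(P)-c["o"])
    a,b=p[0]/p[2],p[1]/p[2];k=1+c["k1"]*(a*a+b*b);return np.array([c["cx"]+f*k*a,c["cy"]+f*k*b])
E
python3 - <<'E'
from h import *
def c1(x,y):return (x+.5)/6.4-.5+200,(y+.5)/6.4-.5+200
def c2(x,y):return (x+.5)/6-.5+125,(y+.5)/6-.5+230
def c3(x,y):return (x+.5)/4.2-.5+140,(y+.5)/4.2-.5+140
def show(l,n,uv,z): print(l,n,np.round(onz(n,*uv,z)[:2],1))
for p in[(404,325),(672,343)]: show("rubber near edge","top",c1(*p),49)
show("bar at collar","top",c1(548,268),34);show("bar front","top",c1(549,195),34)
for p in[(95,60),(733,100)]:show("flange outer","top",c1(*p),0)
for p in[(62,360),(712,408)]:show("rear edge outer","top",c1(*p),44)
for p in[(253,76),(415,86)]:show("foot outer","top",c1(*p),3)
for p in[(253,104),(412,120)]:show("foot inner","top",c1(*p),3)
for p in[(283,97),(384,102)]:show("screws","top",c1(*p),5)
for p in[(110,117),(320,67),(352,247),(148,298)]:show("rest top","top",c2(*p),50)
for p in[(293,123),(312,215),(187,250),(167,155)]:show("guard","top",c2(*p),58)
for p in[(262,152),(270,212)]:show("handle top R","top",c2(*p),120)
for p in[(153,118),(243,180),(327,133),(232,70)]:show("rest top","side",c3(*p),50)
for p in[(190,118),(240,157),(287,127)]:show("guard","side",c3(*p),58)
for p in[(198,42),(222,27),(247,42),(222,60)]:show("handle top","side",c3(*p),120)
show("bar at collar","side",c3(508,437),30);show("bar front","side",c3(582,407),34)
E
```

```text
rubber near edge top [499.1  65. ]
rubber near edge top [489.6 -34.7]
bar at collar top [518.8  10.5]
bar front top [546.5   9.3]
flange outer top [605.7 186.5]
flange outer top [583.1 -65.1]
rear edge outer top [489.5 193.3]
rear edge outer top [464.8 -49.3]
foot outer top [597.5 124. ]
foot outer top [591.8  60.3]
foot inner top [586.4 124.2]
foot inner top [578.4  61.9]
screws top [588.7 112.2]
screws top [585.7  72.6]
rest top top [509.9 350. ]
rest top top [527.5 266.4]
rest top top [456.1 254.4]
rest top top [438.2 335.2]
guard top [505.7 275.2]
guard top [469.5 268. ]
guard top [457.2 317.1]
guard top [494.5 324.8]
handle top R top [496.2 269.8]
handle top R top [474.3 267. ]
rest top side [438.8 330.9]
rest top side [464.6 249.9]
rest top side [526.1 259.6]
rest top side [499.6 345.6]
guard side [456.6 309.6]
guard side [469. 261.]
guard side [504.6 269.7]
handle top side [470.2 300.9]
handle top side [487.9 305.8]
handle top side [495.  285.1]
handle top side [475.9 278.3]
bar at collar side [512.   10.9]
bar front side [555.5   4.4]
```

```bash
python3 - <<'E'
from h import *
from rig import ctrl
s=ctrl.sense();r=rot(s["ee_rot"])
print("axes x,y",r.apply([1,0,0]),r.apply([0,1,0]))
print("can a base top",onz("top",150,190,0), "can a top",onz("top",125,175,193), "side base",onz("side",250,150,0))
print("pink",onz("top",177,311,50))
E
```

```text
axes x,y [-5.96062751e-04 -9.08524894e-04 -9.99999410e-01] [ 0.37076239  0.92872715 -0.00106477]
can a base top [658.34747964 349.24551772   0.        ] can a top [662.80666886 336.41926734 193.        ] side base [664.08575018 340.10196321   0.        ]
pink [362.26786581 270.22382551  50.        ]
```

>>> {"fn": "step_arm", "kwargs": {
  "commands": [
    [[0.72,-0.48,-0.15],-0.0312],
    [[0.72,-0.48,-0.15],-0.0312],
    [[0.72,-0.48,-0.15],-0.0312],
    [[0.72,-0.48,-0.15],-0.0312],
    [[0.72,-0.48,-0.15],-0.0312]
  ],
  "gripper": -1
}}

```text
time_s: 0.6
eef_pos: [339.6, 390.6, 211.8]
ee_rot: [0.641, 0.299, 0.641, -0.299]
force: [-0.4, 1.0, 0.0]
grip_width: 1.001
```

>>> {"fn": "step_arm", "kwargs": {
  "commands": [
    [[0.72,-0.48,-0.15],-0.0312],
    [[0.72,-0.48,-0.15],-0.0312],
    [[0.72,-0.48,-0.15],-0.0312],
    [[0.72,-0.48,-0.15],-0.0312],
    [[0.72,-0.48,-0.15],-0.0312]
  ]
}}

```text
time_s: 1.1
eef_pos: [483.6, 294.6, 181.7]
ee_rot: [0.549, 0.446, 0.549, -0.446]
force: [-0.4, 0.4, 0.3]
grip_width: 1.0
```

>>> {"fn": "step_arm", "kwargs": {
  "commands": [
    [[0,0,0],0]
  ]
}}

```text
time_s: 1.2
eef_pos: [484.9, 293.1, 180.9]
ee_rot: [0.548, 0.446, 0.549, -0.447]
force: [-0.3, 0.7, 0.3]
grip_width: 0.996
```

```bash
cat > snap.py <<'E'
import sys
from rig import ctrl,capture
from h import *
k=sys.argv[1]
s=ctrl.sense();r=rot(s["ee_rot"]);y=r.apply([0,1,0]);x=r.apply([1,0,0])
print(round(s["time_s"],2),np.round(s["eef_pos"],1),"jawdeg",np.degrees(np.arctan2(y[1],y[0])).round(2),"x",x.round(3),"F",np.round(s["force"],1),"T",np.round(s["wrist_torque"],2),"g",round(s["grip_width"],3))
for a in sys.argv[2:]:
    n,box=a.split(":");u0,v0,u1,v1=map(int,box.split(","))
    im=capture(n)["image"];cv2.imwrite(f"pics/{n}{k}.png",im)
    f=min(800/(u1-u0),600/(v1-v0))
    cv2.imwrite(f"pics/{n}{k}c.png",cv2.resize(im[v0:v1,u0:u1],None,fx=f,fy=f,interpolation=cv2.INTER_CUBIC));print(n,"f",f)
E
python3 snap.py 1 top:90,180,240,280 side:130,100,280,220
```

```text
1.2 [484.9 293.1 180.9] jawdeg 11.73 x [-0.001 -0.001 -1.   ] F [-0.3  0.7  0.3] T [ 0.04  0.03 -0.01] g 0.996
top f 5.333333333333333
side f 5.0
```

View pics/top1c.png

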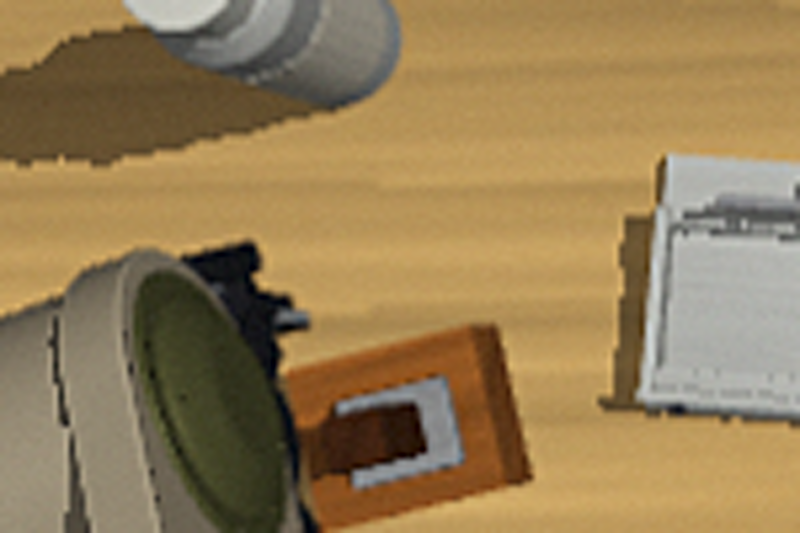

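View pics/side1c.png

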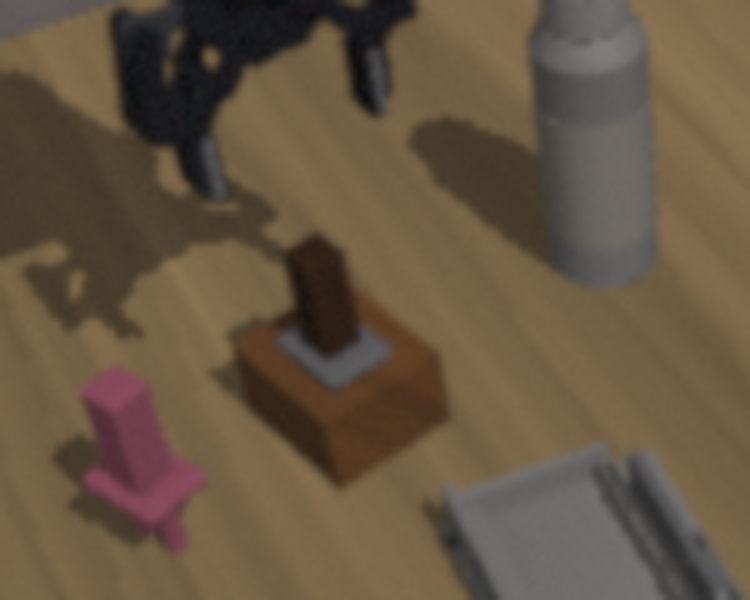

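```bash
python3 - <<'E'
from h import *
def cs(x,y):return (x+.5)/5-.5+130,(y+.5)/5-.5+100
for p in[(215,197),(378,112)]:
  for z in(170,183):print(p,z,onz("side",*cs(*p),z).round(1))
print(proj("side",[484.9,293.1,183]))
for p in[(288,250),(318,234),(347,252),(318,270)]:print("htop",onz("side",*cs(*p),120).round(1))
E
```

```text
(215, 197) 170 [441.3 296.4 170. ]
(215, 197) 183 [437.6 279.9 183. ]
(378, 112) 170 [534.9 314.3 170. ]
(378, 112) 183 [529.2 297.5 183. ]
[189.06962169 129.13706989]
htop [471.2 300.4 120. ]
htop [488.9 303.6 120. ]
htop [495.7 283.  120. ]
htop [477.9 278.4 120. ]
```

>>> {"fn": "step_arm", "kwargs": {
  "commands": [
    [[-0.04,0.02,-0.52],0],
    [[0,0,-0.52],0],
    [[0,0,-0.52],0],
    [[0,0,-0.52],0],
    [[0,0,-0.48],0]
  ]
}}

```text
time_s: 1.8
eef_pos: [479.9, 297.4, 79.3]
ee_rot: [0.55, 0.444, 0.551, -0.444]
force: [-0.4, -1.3, -0.2]
grip_width: 1.001
```

>>> {"fn": "step_arm", "kwargs": {
  "commands": [
    [[0,0,0],0]
  ]
}}

```text
time_s: 1.9
eef_pos: [478.9, 296.8, 78.0]
ee_rot: [0.549, 0.443, 0.551, -0.445]
force: [0.1, -0.2, 0.3]
grip_width: 1.0
```

```bash
python3 snap.py 2 side:130,100,280,220
```

```text
1.9 [478.9 296.8  78. ] jawdeg 12.21 x [-0.004 -0.001 -1.   ] F [ 0.1 -0.2  0.3] T [-0.04  0.01  0.04] g 1.0
side f 5.0
```

View pics/side2c.png

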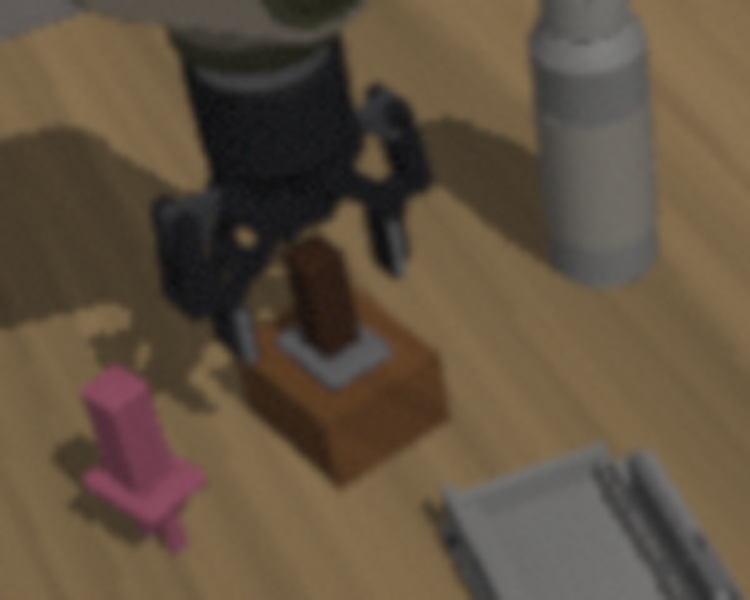

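>>> {"fn": "step_arm", "kwargs": {
  "commands": [
    [[0.07,-0.03,0.03],0],
    [[0,0,0],0]
  ]
}}

```text
time_s: 2.15
eef_pos: [484.6, 295.5, 82.6]
ee_rot: [0.55, 0.445, 0.549, -0.444]
force: [0.8, 0.2, 0.1]
grip_width: 0.999
```

>>> {"fn": "step_arm", "kwargs": {
  "commands": [
    [[0,0,0],0],
    [[0,0,0],0],
    [[0,0,0],0],
    [[0,0,0],0]
  ],
  "gripper": 1,
  "force": 60
}}

```text
time_s: 2.55
eef_pos: [483.8, 295.2, 81.2]
ee_rot: [0.55, 0.445, 0.55, -0.445]
force: [-0.3, -1.5, 0.0]
grip_width: 0.327
```

>>> {"fn": "step_arm", "kwargs": {
  "commands": [
    [[0,0,0],0],
    [[0,0,0],0],
    [[0,0,0],0]
  ]
}}

```text
time_s: 2.85
eef_pos: [483.9, 295.2, 81.3]
ee_rot: [0.55, 0.445, 0.55, -0.445]
force: [-1.1, 0.1, 2.3]
grip_width: 0.274
```

```bash
python3 snap.py 3 side:130,100,280,220 top:90,180,240,280
```

```text
2.85 [483.9 295.2  81.3] jawdeg 12.08 x [ 0.  0. -1.] F [-1.1  0.1  2.3] T [-0.02  0.06  0.04] g 0.274
side f 5.0
top f 5.333333333333333
```

View pics/side3c.png

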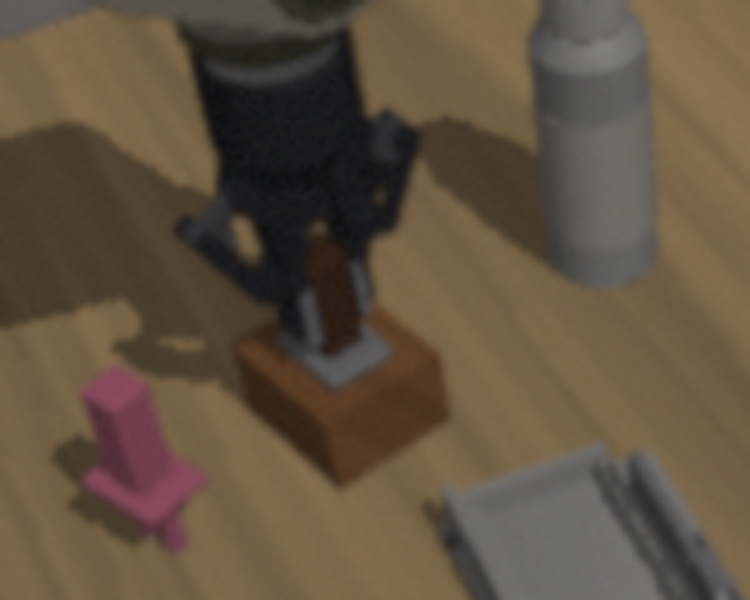

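View pics/top3c.png

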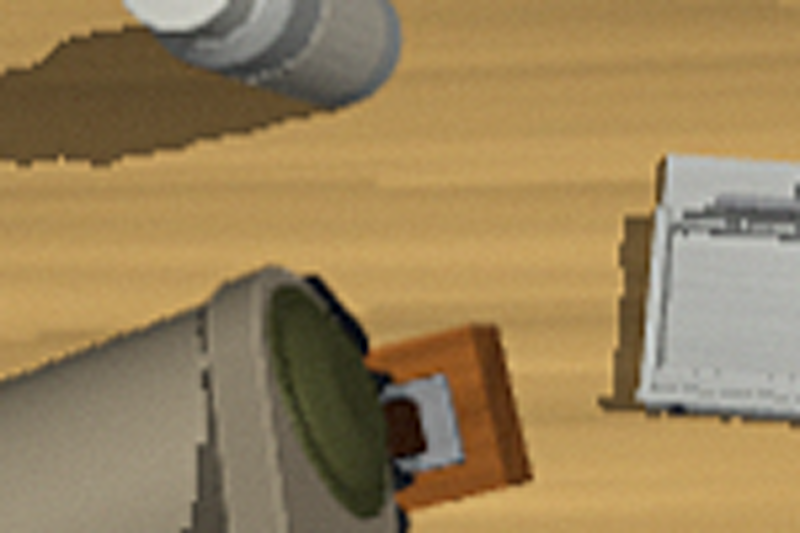

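>>> {"fn": "step_arm", "kwargs": {
  "commands": [
    [[0,0,0.4],0],
    [[0,0,0.4],0],
    [[0,0,0.4],0],
    [[0,0,0.4],0],
    [[0,0,0.3],0]
  ]
}}

```text
time_s: 3.45
eef_pos: [483.8, 295.2, 157.6]
ee_rot: [0.55, 0.445, 0.55, -0.445]
force: [0.1, -0.2, -2.2]
grip_width: 0.275
```

>>> {"fn": "step_arm", "kwargs": {
  "commands": [
    [[0,0,0],0]
  ]
}}

```text
time_s: 3.55
eef_pos: [484.3, 295.4, 158.3]
ee_rot: [0.55, 0.445, 0.549, -0.444]
force: [-0.6, -0.6, -2.5]
grip_width: 0.27
```

```bash
python3 snap.py 4 side:130,100,280,220
```

```text
3.55 [484.3 295.4 158.3] jawdeg 12.08 x [ 0.002  0.001 -1.   ] F [-0.6 -0.6 -2.5] T [-0.03 -0.03 -0.02] g 0.27
side f 5.0
```

View pics/side4c.png

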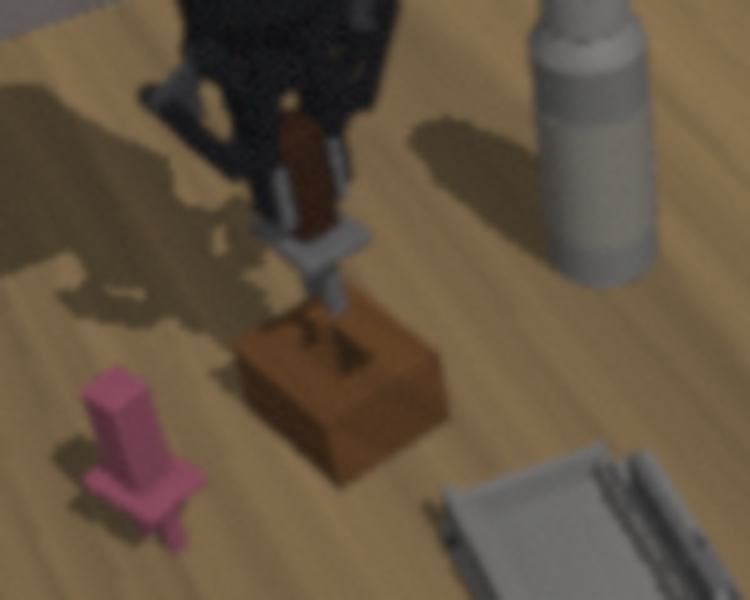

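>>> {"fn": "step_arm", "kwargs": {
  "commands": [
    [[0.13,-0.71,0],-0.0107],
    [[0.13,-0.71,0],-0.0107],
    [[0.13,-0.71,0],-0.0107],
    [[0.13,-0.71,0],-0.0107],
    [[0.13,-0.71,0],-0.0107]
  ]
}}

```text
time_s: 4.1
eef_pos: [509.5, 152.0, 155.9]
ee_rot: [0.51, 0.489, 0.511, -0.49]
force: [0.7, -1.5, -2.0]
grip_width: 0.274
```

>>> {"fn": "step_arm", "kwargs": {
  "commands": [
    [[0.16,-0.89,0],-0.0107],
    [[0.16,-0.89,0],-0.0107],
    [[0.16,-0.89,0],-0.0107],
    [[0.16,-0.89,0],-0.0107],
    [[0,0,0],0]
  ]
}}

```text
time_s: 4.6
eef_pos: [535.6, 7.2, 155.9]
ee_rot: [-0.475, -0.523, -0.475, 0.524]
force: [-0.3, 0.6, -1.8]
grip_width: 0.273
```

>>> {"fn": "step_arm", "kwargs": {
  "commands": [
    [[0,0,-0.35],0],
    [[0,0,-0.2],0],
    [[0,0,0],0]
  ]
}}

```text
time_s: 4.9
eef_pos: [534.5, 11.4, 133.4]
ee_rot: [-0.476, -0.522, -0.478, 0.523]
force: [0.1, -0.6, -0.9]
grip_width: 0.272
```

```bash
python3 snap.py 5 side:200,140,320,280 top:200,180,340,285
```

```text
4.9 [534.5  11.4 133.4] jawdeg -5.22 x [-0.003  0.001 -1.   ] F [ 0.1 -0.6 -0.9] T [ 0.01  0.   -0.02] g 0.272
side f 4.285714285714286
top f 5.714285714285714
```

View pics/side5c.png

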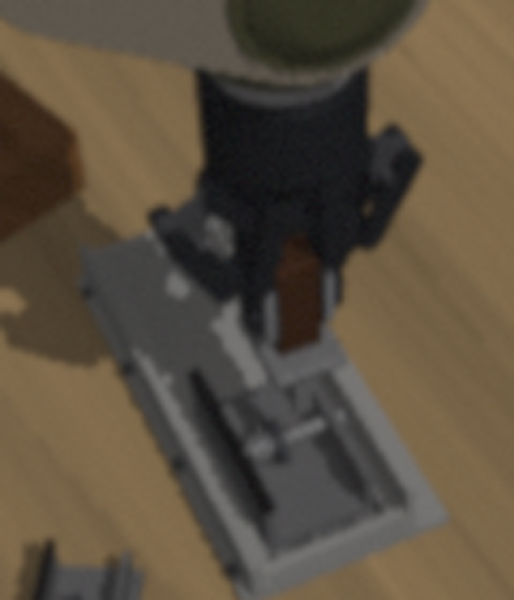

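View pics/top5c.png

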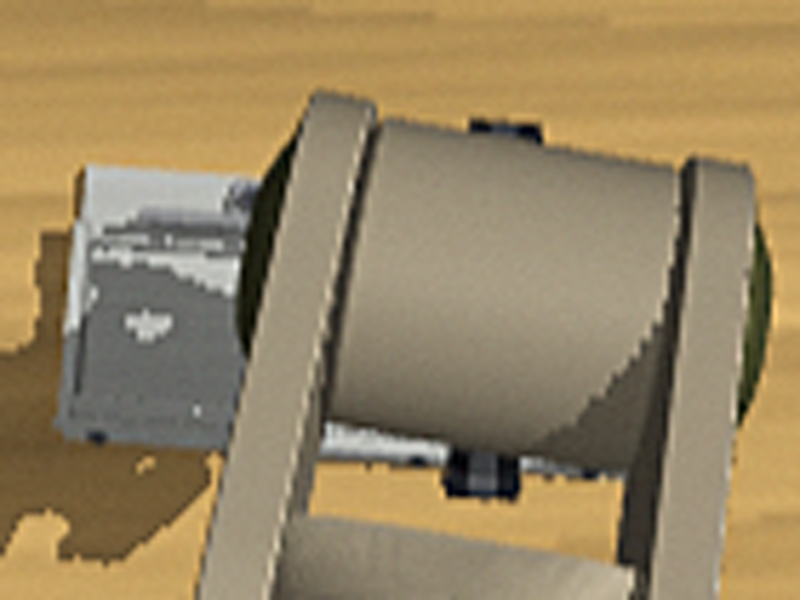

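```bash
python3 - <<'E'
from h import *
im=cv2.imread("pics/side5.png")[200:280,235:315]
cv2.imwrite("pics/z5.png",cv2.resize(im,None,fx=7.5,fy=7.5,interpolation=cv2.INTER_CUBIC))
t=np.radians(-5.2);ex=np.array([np.cos(t),np.sin(t),0]);ey=np.array([-np.sin(t),np.cos(t),0])
c=np.array([534.5,11.4,0]);tip=133.4-73.3
def z(p):return ((proj("side",p)-[235,200]+.5)*7.5-.5).round(0)
for a,b in[(-20,-25),(20,-25),(20,25)]:print("guard top",a,b,z(c+a*ex+b*ey+[0,0,tip+50]))
for a,b in[(-5,-13),(5,-13),(-5,-7),(5,-7),(5,7),(5,13),(-5,7)]:print("tine",a,b,z(c+a*ex+b*ey+[0,0,tip]))
n=np.array([535.4,10.5,30])
for a,b,h in[(0,0,0),(13,0,0),(-13,0,0)]:print("neck",z(n+a*ex))
O=n-11*ex-[0,0,24]
for a,b,h in[(-27,-50,43),(-34,-50,43),(-27,50,43),(29,-50,34),(24,-50,34),(29,50,34)]:print("stop",a,b,h,z(O+a*ex+b*ey+[0,0,h]))
E
```

```text
guard top -20 -25 [224. 218.]
guard top 20 -25 [350. 168.]
guard top 20 25 [275.  51.]
tine -5 -13 [258. 275.]
tine 5 -13 [288. 263.]
tine -5 -7 [250. 261.]
tine 5 -7 [280. 249.]
tine 5 7 [260. 216.]
tine 5 13 [251. 203.]
tine -5 7 [230. 228.]
neck [261. 299.]
neck [299. 284.]
neck [223. 314.]
stop -27 -50 43 [216. 431.]
stop -34 -50 43 [194. 440.]
stop -27 50 43 [ 80. 191.]
stop 29 -50 34 [387. 378.]
stop 24 -50 34 [372. 384.]
stop 29 50 34 [244. 147.]
```

View pics/z5.png

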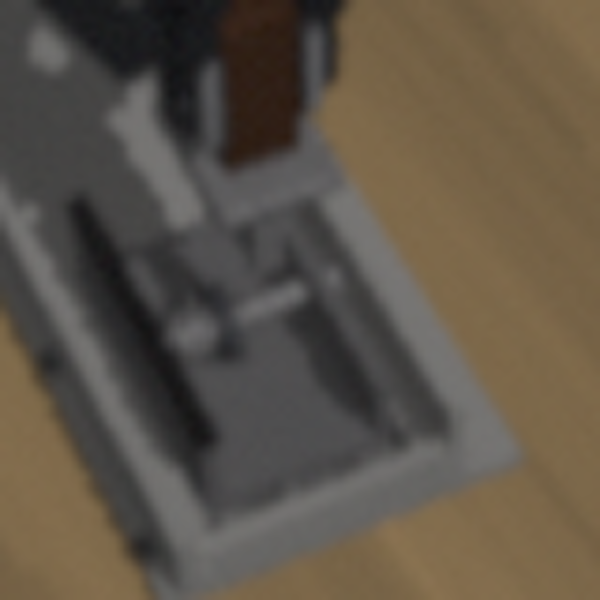

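>>> {"fn": "step_arm", "kwargs": {
  "commands": [
    [[0.02,-0.04,-0.25],0],
    [[0,0,-0.25],0],
    [[0,0,0],0]
  ]
}}

```text
time_s: 5.3
eef_pos: [535.4, 9.4, 113.4]
ee_rot: [-0.476, -0.522, -0.477, 0.523]
force: [0.2, -0.1, -1.6]
grip_width: 0.273
```

```bash
python3 snap.py 6 side:235,200,315,260 
python3 - <<'E'
from h import *
im=cv2.imread("pics/side6.png")[205:265,240:310]
im=cv2.convertScaleAbs(im,alpha=1.8)
cv2.imwrite("pics/z6.png",cv2.resize(im,None,fx=10,fy=10,interpolation=cv2.INTER_CUBIC))
E
```

```text
5.3 [535.4   9.4 113.4] jawdeg -5.25 x [-0.003  0.001 -1.   ] F [ 0.2 -0.1 -1.6] T [ 0.01  0.03 -0.02] g 0.273
side f 10.0
```

View pics/z6.png

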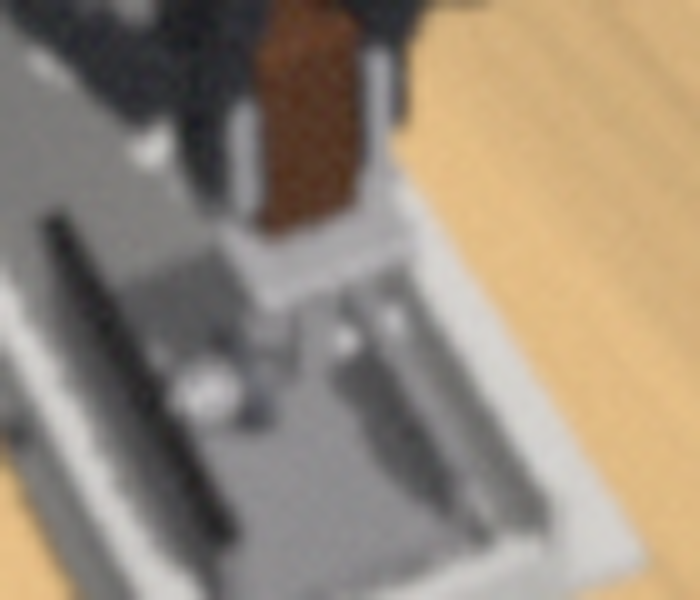

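```bash
python3 - <<'E'
from h import *
t=np.radians(-5.2);ex=np.array([np.cos(t),np.sin(t),0]);ey=np.array([-np.sin(t),np.cos(t),0])
c=np.array([535.4,9.4,0]);tip=113.4-73.3
def z(p):return ((proj("side",p)-[240,205]+.5)*10-.5).round(0)
for a,b in[(-20,-25),(20,-25)]:print("guard top/bot",z(c+a*ex+b*ey+[0,0,tip+50]),z(c+a*ex+b*ey+[0,0,tip+42]))
for a,b in[(-5,-13),(5,-13)]:print("tine top,tip",z(c+a*ex+b*ey+[0,0,tip+42]),z(c+a*ex+b*ey+[0,0,tip]))
n=np.array([535.3,9.4,30])
for a in(-27,0,13,25):print("bar",a,z(n+a*ex))
print("handle base",[z(c+a*ex-12*ey+[0,0,tip+50]) for a in(-12,12)])
E
```

```text
guard top/bot [260. 303.] [261. 325.]
guard top/bot [426. 237.] [426. 259.]
tine top,tip [300. 261.] [305. 375.]
tine top,tip [341. 245.] [344. 359.]
bar -27 [195. 395.]
bar 0 [301. 352.]
bar 13 [351. 332.]
bar 25 [398. 314.]
handle base [array([268., 247.]), array([367., 208.])]
```

```bash
python3 - <<'E'
from h import *
im=cv2.imread("pics/side6.png")[228:252,255:285]
im=cv2.convertScaleAbs(im,alpha=2.2,beta=-40)
cv2.imwrite("pics/z6b.png",cv2.resize(im,None,fx=25,fy=25,interpolation=cv2.INTER_CUBIC))
E
```

```text
(no output)
```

View pics/z6b.png

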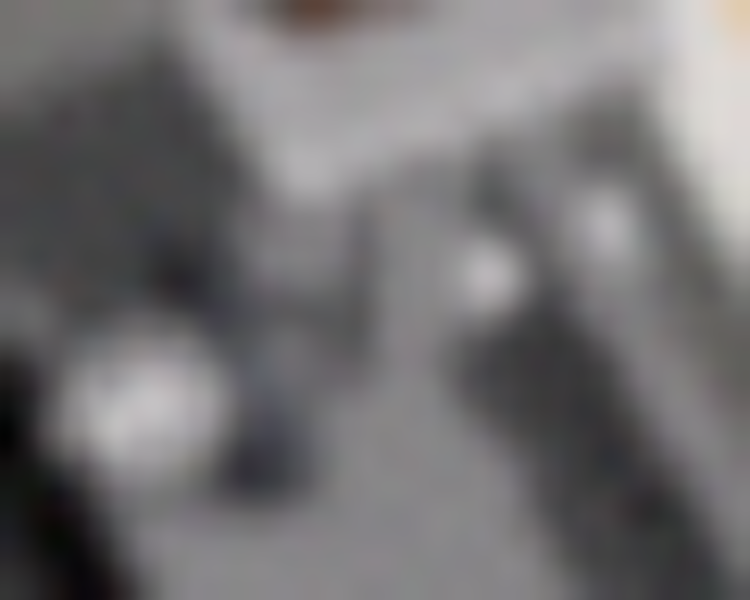

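```bash
python3 - <<'E'
from h import *
def chk(name,c,th,tip,u0,v0,w,h,f,out):
    t=np.radians(th);ex=np.array([np.cos(t),np.sin(t),0]);ey=np.array([-np.sin(t),np.cos(t),0]);c=np.array([*c,0.])
    im=cv2.resize(cv2.convertScaleAbs(cv2.imread(name)[v0:v0+h,u0:u0+w],alpha=1.6),None,fx=f,fy=f,interpolation=cv2.INTER_CUBIC)
    for zz,col in((50,(0,0,255)),(42,(0,255,0))):
        P=[((proj("side",c+a*ex+b*ey+[0,0,tip+zz])-[u0,v0]+.5)*f-.5) for a,b in((-20,-25),(20,-25),(20,25),(-20,25))]
        cv2.polylines(im,[np.int32(np.round(P))],True,col,1)
    cv2.imwrite(out,im)
chk("pics/side3.png",(483.9,295.2),12.08,8,165,140,70,60,10,"pics/k3.png")
chk("pics/side6.png",(535.4,9.4),-5.25,40.1,240,205,70,60,10,"pics/k6.png")
a=cv2.imread("pics/k3.png");b=cv2.imread("pics/k6.png");cv2.imwrite("pics/k.png",cv2.resize(np.hstack([a,b]),(800,343)))
E
```

```text
(no output)
```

View pics/k.png

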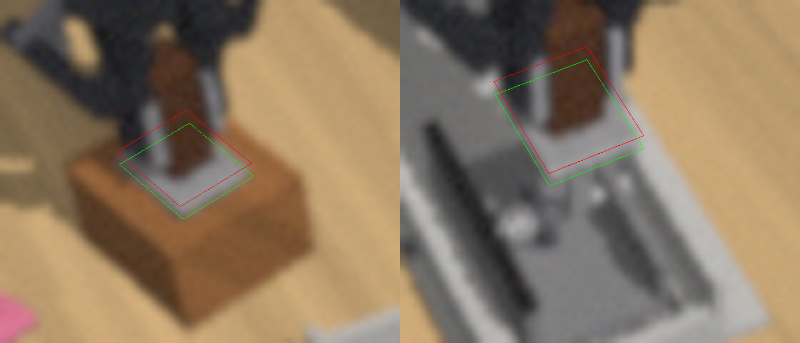

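View pics/k6.png

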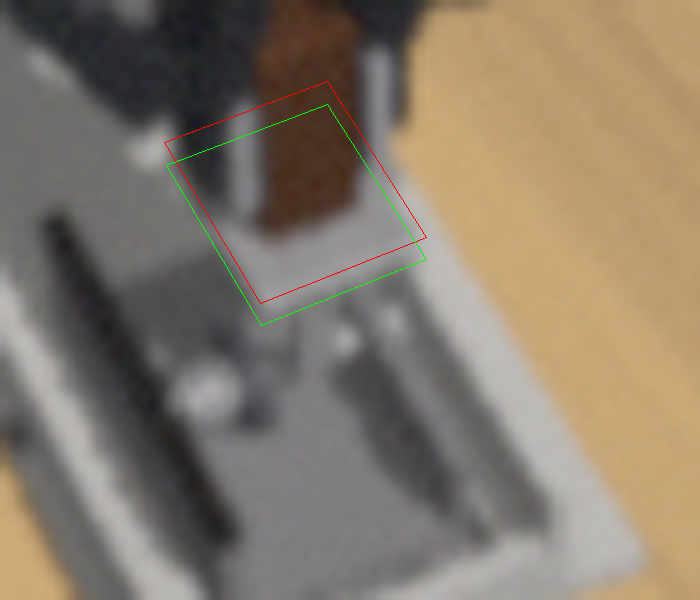

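```bash
python3 - <<'E'
from h import *
im=cv2.imread("pics/side6.png");u0,v0,f=250,222,16
im=cv2.resize(cv2.convertScaleAbs(im[v0:v0+35,u0:u0+48],alpha=1.8),None,fx=f,fy=f,interpolation=cv2.INTER_CUBIC)
t=np.radians(-5.2);ex=np.array([np.cos(t),np.sin(t),0]);ey=np.array([-np.sin(t),np.cos(t),0])
for dy,col in((0,(0,0,255)),(-4,(0,255,0))):
    n=np.array([535.3,9.4,30])+dy*ey
    P=[((proj("side",n+a*ex)-[u0,v0]+.5)*f-.5) for a in(-30,30)]
    cv2.polylines(im,[np.int32(P)],False,col,1)
cv2.imwrite("pics/k6b.png",im)
E
```

```text
(no output)
```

View pics/k6b.png

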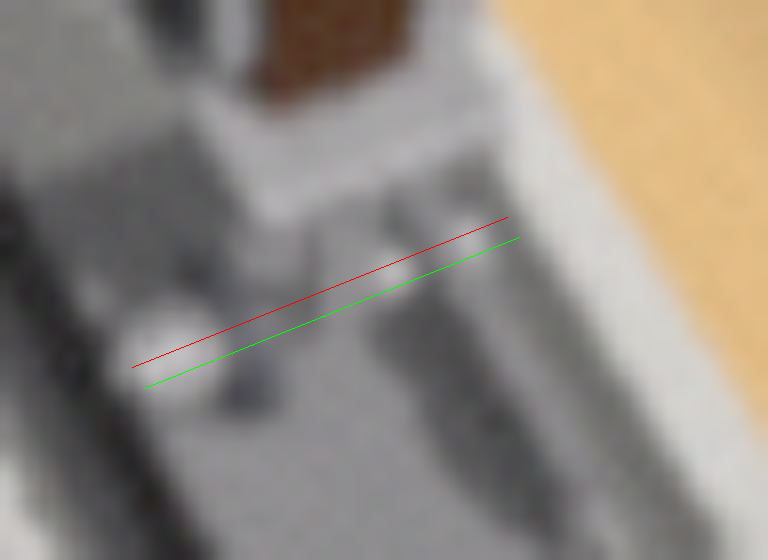

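View pics/k3.png

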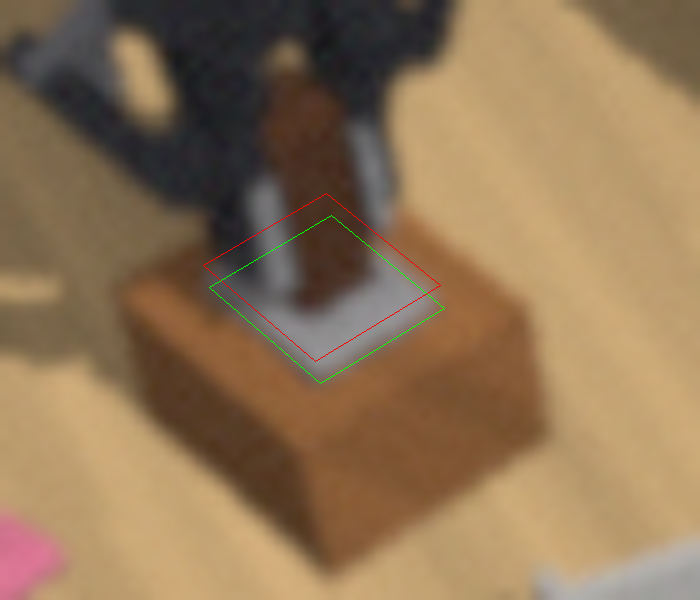

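>>> {"fn": "step_arm", "kwargs": {
  "commands": [
    [[0,-0.06,-0.05],0],
    [[0,0,-0.08],0],
    [[0,0,-0.08],0]
  ]
}}

```text
time_s: 5.65
eef_pos: [536.3, 6.7, 106.6]
ee_rot: [0.477, 0.523, 0.476, -0.522]
force: [-0.1, 0.8, -1.3]
grip_width: 0.272
```

>>> {"fn": "step_arm", "kwargs": {
  "commands": [
    [[0,0,-0.03],0],
    [[0,0,0],0]
  ]
}}

```text
time_s: 5.85
eef_pos: [536.2, 6.8, 105.3]
ee_rot: [-0.476, -0.522, -0.477, 0.522]
force: [0.7, 0.9, -1.8]
grip_width: 0.27
```

```bash
python3 snap.py 7
```

```text
5.85 [536.2   6.8 105.3] jawdeg -5.25 x [-0.  0. -1.] F [ 0.7  0.9 -1.8] T [ 0.02 -0.01  0.01] g 0.27
```

>>> {"fn": "step_arm", "kwargs": {
  "commands": [
    [[0,0,-0.06],0],
    [[0,0,-0.06],0],
    [[0,0,0],0]
  ]
}}

```text
time_s: 6.15
eef_pos: [536.1, 6.8, 100.3]
ee_rot: [-0.476, -0.522, -0.477, 0.523]
force: [0.3, 0.6, -1.8]
grip_width: 0.273
```

>>> {"fn": "step_arm", "kwargs": {
  "commands": [
    [[0,0,-0.06],0],
    [[0,0,-0.06],0],
    [[0,0,0],0]
  ]
}}

```text
time_s: 6.45
eef_pos: [536.1, 6.8, 95.5]
ee_rot: [-0.476, -0.522, -0.477, 0.523]
force: [-0.5, -1.0, -1.8]
grip_width: 0.27
```

```bash
python3 snap.py 8 side:240,205,310,265
```

```text
6.45 [536.1   6.8  95.5] jawdeg -5.25 x [-0.001  0.    -1.   ] F [-0.5 -1.  -1.8] T [-0.04  0.    0.  ] g 0.27
side f 10.0
```

View pics/side8c.png

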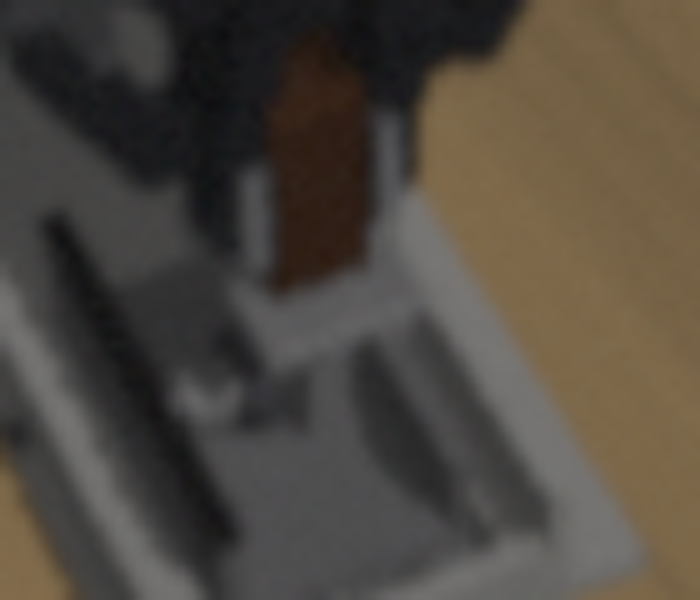

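>>> {"fn": "step_arm", "kwargs": {
  "commands": [
    [[-0.1,0.009,0],0],
    [[-0.1,0.009,0],0],
    [[0,0,0],0]
  ]
}}

```text
time_s: 6.8
eef_pos: [528.1, 7.5, 96.1]
ee_rot: [0.477, 0.523, 0.476, -0.522]
force: [-0.5, -0.6, -2.4]
grip_width: 0.272
```

>>> {"fn": "step_arm", "kwargs": {
  "commands": [
    [[-0.1,0.009,0],0],
    [[0,0,0],0]
  ]
}}

```text
time_s: 7.0
eef_pos: [524.5, 7.8, 96.2]
ee_rot: [0.477, 0.523, 0.476, -0.522]
force: [4.0, 0.5, -3.2]
grip_width: 0.274
```

>>> {"fn": "step_arm", "kwargs": {
  "commands": [
    [[-0.1,0.009,0],0],
    [[0,0,0],0]
  ]
}}

```text
time_s: 7.2
eef_pos: [520.5, 8.2, 96.2]
ee_rot: [0.477, 0.523, 0.476, -0.522]
force: [4.5, -0.3, -2.9]
grip_width: 0.273
```

>>> {"fn": "step_arm", "kwargs": {
  "commands": [
    [[-0.1,0.009,0],0],
    [[-0.05,0.005,0],0],
    [[0,0,0],0]
  ]
}}

```text
time_s: 7.5
eef_pos: [514.9, 8.7, 96.3]
ee_rot: [0.477, 0.523, 0.476, -0.522]
force: [6.6, 0.4, -1.8]
grip_width: 0.275
```

```bash
python3 snap.py 9 side:240,205,310,265
```

```text
7.5 [514.9   8.7  96.3] jawdeg -5.27 x [ 0.002 -0.    -1.   ] F [ 6.6  0.4 -1.8] T [ 0.05 -1.45 -0.08] g 0.275
side f 10.0
```

View pics/side9c.png

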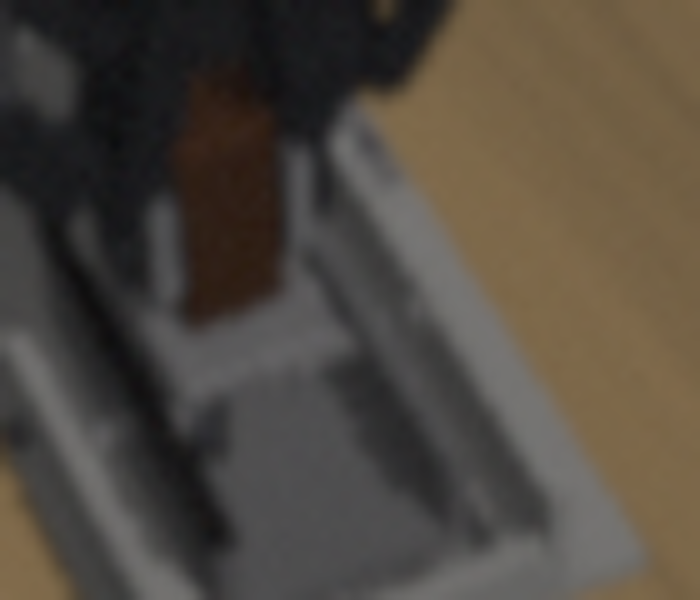

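>>> {"fn": "step_arm", "kwargs": {
  "commands": [
    [[-0.03,0.003,0],0],
    [[0,0,0],0],
    [[0.009,0.1,0],0],
    [[0.009,0.1,0],0],
    [[0.009,0.1,0],0]
  ]
}}

```text
time_s: 8.05
eef_pos: [515.4, 20.0, 96.5]
ee_rot: [0.478, 0.523, 0.475, -0.522]
force: [7.0, -5.2, -1.9]
grip_width: 0.273
```

```bash
python3 snap.py 10 side:240,205,310,265
```

```text
8.05 [515.4  20.   96.5] jawdeg -5.24 x [ 0.004 -0.002 -1.   ] F [ 7.  -5.2 -1.9] T [-1.14 -1.5  -0.04] g 0.273
side f 10.0
```

View pics/side10c.png

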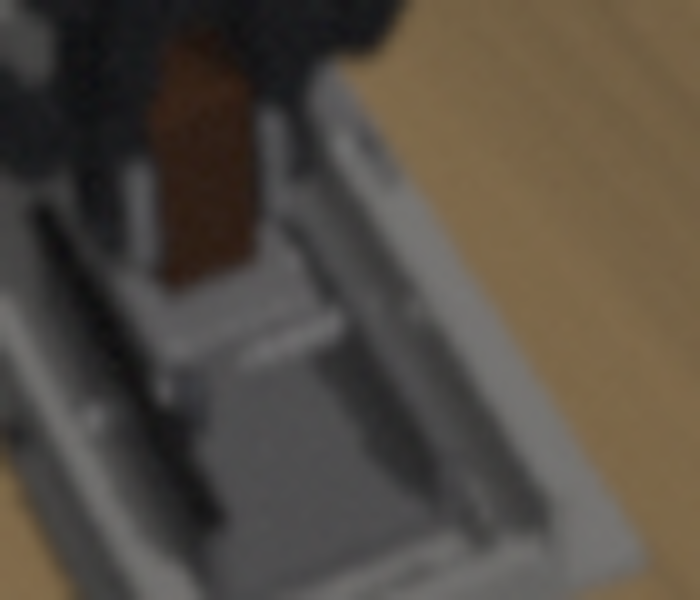

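>>> {"fn": "step_arm", "kwargs": {
  "commands": [
    [[0.014,0.15,0],0],
    [[0.014,0.15,0],0],
    [[0.014,0.15,0],0],
    [[0.014,0.15,0],0],
    [[0.014,0.15,0],0]
  ]
}}

```text
time_s: 8.6
eef_pos: [518.3, 50.0, 96.6]
ee_rot: [0.478, 0.523, 0.475, -0.522]
force: [7.2, -5.7, -2.0]
grip_width: 0.27
```

```bash
python3 snap.py 11 side:230,185,310,265
```

```text
8.6 [518.3  50.   96.6] jawdeg -5.24 x [ 0.004 -0.002 -1.   ] F [ 7.2 -5.7 -2. ] T [-1.2  -1.63 -0.01] g 0.27
side f 7.5
```

View pics/side11c.png

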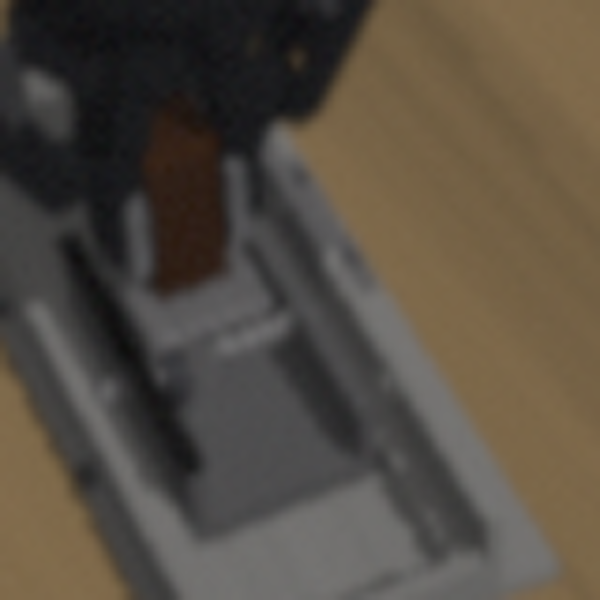

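>>> {"fn": "step_arm", "kwargs": {
  "commands": [
    [[0.014,0.15,0],0],
    [[0.014,0.15,0],0],
    [[0.009,0.1,0],0],
    [[0,0,0],0]
  ]
}}

```text
time_s: 9.05
eef_pos: [519.9, 66.5, 96.6]
ee_rot: [0.478, 0.523, 0.475, -0.522]
force: [7.8, -2.5, -1.4]
grip_width: 0.27
```

>>> {"fn": "step_arm", "kwargs": {
  "commands": [
    [[0.1,-0.009,0],0],
    [[0.05,-0.005,0],0],
    [[0,0,0],0]
  ]
}}

```text
time_s: 9.35
eef_pos: [525.2, 65.9, 96.3]
ee_rot: [0.477, 0.523, 0.476, -0.522]
force: [4.3, -1.3, -0.0]
grip_width: 0.277
```

>>> {"fn": "step_arm", "kwargs": {
  "commands": [
    [[0.1,-0.009,0],0],
    [[0,0,0],0]
  ]
}}

```text
time_s: 9.55
eef_pos: [528.1, 65.7, 95.6]
ee_rot: [-0.476, -0.522, -0.477, 0.523]
force: [0.1, -2.7, -1.4]
grip_width: 0.277
```

```bash
python3 snap.py 12 side:230,185,310,265
```

```text
9.55 [528.1  65.7  95.6] jawdeg -5.24 x [-0.002 -0.    -1.   ] F [ 0.1 -2.7 -1.4] T [-0.64 -0.11  0.  ] g 0.277
side f 7.5
```

View pics/side12c.png

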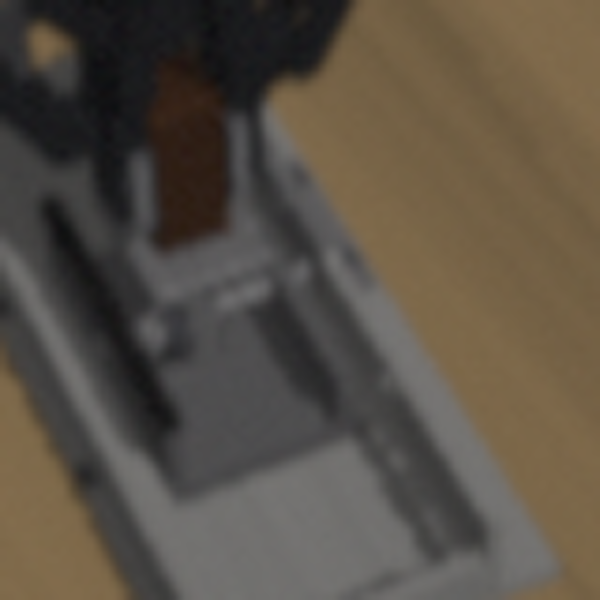

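>>> {"fn": "step_arm", "kwargs": {
  "commands": [
    [[0.13,-0.012,0],0],
    [[0.13,-0.012,0],0],
    [[0,0,0],0],
    [[0.007,0.08,0],0],
    [[0.007,0.08,0],0]
  ]
}}

```text
time_s: 10.1
eef_pos: [539.8, 71.1, 95.9]
ee_rot: [0.477, 0.522, 0.476, -0.522]
force: [1.9, -4.9, -1.4]
grip_width: 0.276
```

>>> {"fn": "step_arm", "kwargs": {
  "commands": [
    [[0.007,0.08,0],0],
    [[0.007,0.08,0],0],
    [[0.007,0.08,0],0],
    [[0.007,0.08,0],0]
  ]
}}

```text
time_s: 10.5
eef_pos: [541.0, 84.1, 96.0]
ee_rot: [0.477, 0.523, 0.476, -0.522]
force: [1.8, -4.1, -3.3]
grip_width: 0.277
```

```bash
python3 snap.py 13 side:220,180,300,260
```

```text
10.5 [541.   84.1  96. ] jawdeg -5.25 x [ 0.001 -0.001 -1.   ] F [ 1.8 -4.1 -3.3] T [-1.12 -0.29  0.02] g 0.277
side f 7.5
```

View pics/side13c.png

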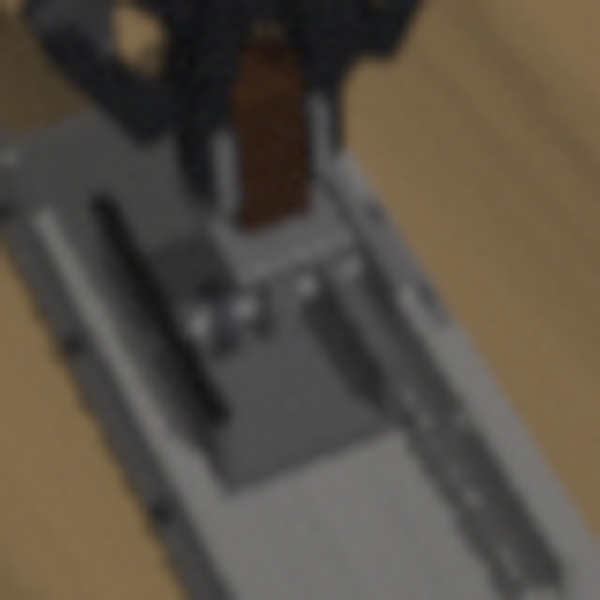

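>>> {"fn": "step_arm", "kwargs": {
  "commands": [
    [[0.006,0.06,0],0],
    [[0.006,0.06,0],0],
    [[0.006,0.06,0],0],
    [[0.006,0.06,0],0]
  ]
}}

```text
time_s: 10.95
eef_pos: [541.3, 94.4, 95.9]
ee_rot: [0.476, 0.522, 0.477, -0.522]
force: [0.6, -1.9, -0.6]
grip_width: 0.278
```

>>> {"fn": "step_arm", "kwargs": {
  "commands": [
    [[0.004,0.04,0],0],
    [[0.004,0.04,0],0]
  ]
}}

```text
time_s: 11.15
eef_pos: [541.6, 97.3, 95.8]
ee_rot: [-0.476, -0.522, -0.477, 0.522]
force: [-0.2, -1.3, -0.7]
grip_width: 0.274
```

>>> {"fn": "step_arm", "kwargs": {
  "commands": [
    [[0.004,0.04,0],0],
    [[0.004,0.04,0],0]
  ]
}}

```text
time_s: 11.35
eef_pos: [541.9, 100.2, 95.9]
ee_rot: [-0.477, -0.522, -0.477, 0.523]
force: [-0.5, -3.8, -1.3]
grip_width: 0.272
```

```bash
python3 snap.py 14 side:220,180,300,260
```

```text
11.35 [541.9 100.2  95.9] jawdeg -5.25 x [-0.001 -0.    -1.   ] F [-0.5 -3.8 -1.3] T [-0.72  0.27 -0.06] g 0.272
side f 7.5
```

View pics/side14c.png

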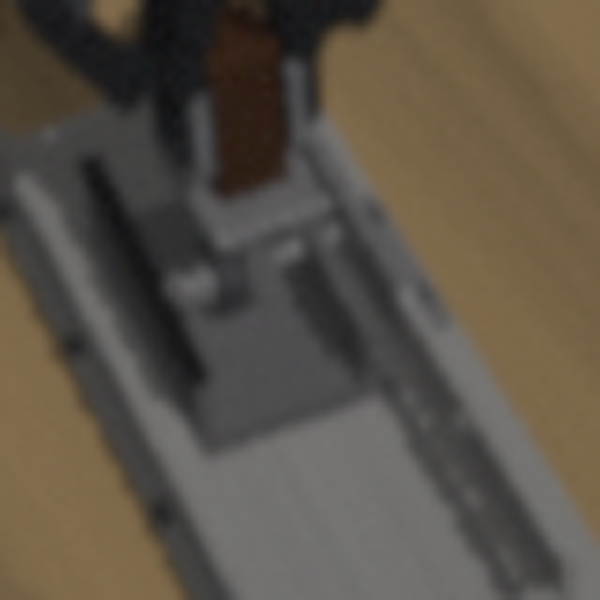

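>>> {"fn": "step_arm", "kwargs": {
  "commands": [
    [[0.004,0.04,0],0],
    [[0.004,0.04,0],0]
  ]
}}

```text
time_s: 11.6
eef_pos: [542.2, 102.5, 95.7]
ee_rot: [-0.477, -0.522, -0.476, 0.523]
force: [-2.4, -8.7, -1.7]
grip_width: 0.275
```

>>> {"fn": "step_arm", "kwargs": {
  "commands": [
    [[0.004,0.04,0],0],
    [[0.004,0.04,0],0]
  ]
}}

```text
time_s: 11.8
eef_pos: [542.5, 105.6, 95.5]
ee_rot: [-0.477, -0.522, -0.476, 0.523]
force: [-1.7, -9.3, -4.0]
grip_width: 0.273
```

```bash
python3 snap.py 15 side:220,180,300,260
```

```text
11.8 [542.5 105.6  95.5] jawdeg -5.24 x [-0.001 -0.002 -1.   ] F [-1.7 -9.3 -4. ] T [-1.85  0.22 -0.06] g 0.273
side f 7.5
```

View pics/side15c.png

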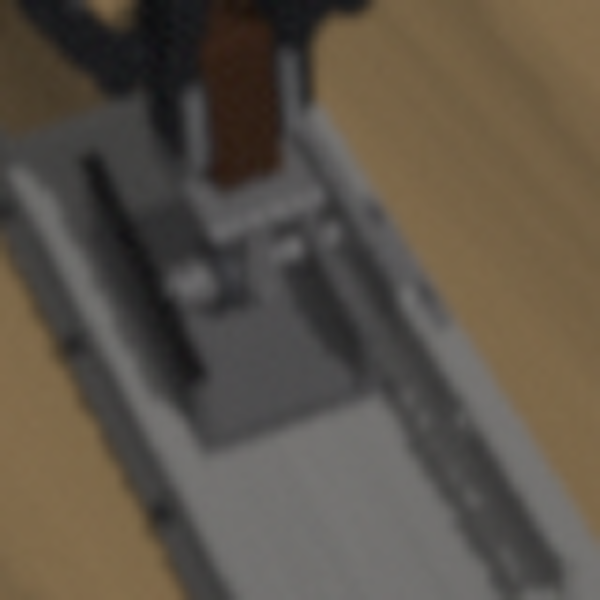

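>>> {"fn": "step_arm", "kwargs": {
  "commands": [
    [[-0.008,-0.08,0],0],
    [[-0.008,-0.08,0],0],
    [[0,0,0],0]
  ]
}}

```text
time_s: 12.15
eef_pos: [542.2, 100.2, 96.0]
ee_rot: [0.476, 0.523, 0.476, -0.522]
force: [-0.1, 0.6, -2.5]
grip_width: 0.275
```

```bash
python3 snap.py 16 side:220,180,300,260
```

```text
12.15 [542.2 100.2  96. ] jawdeg -5.28 x [ 0.     0.001 -1.   ] F [-0.1  0.6 -2.5] T [ 0.   -0.01 -0.04] g 0.275
side f 7.5
```

View pics/side16c.png

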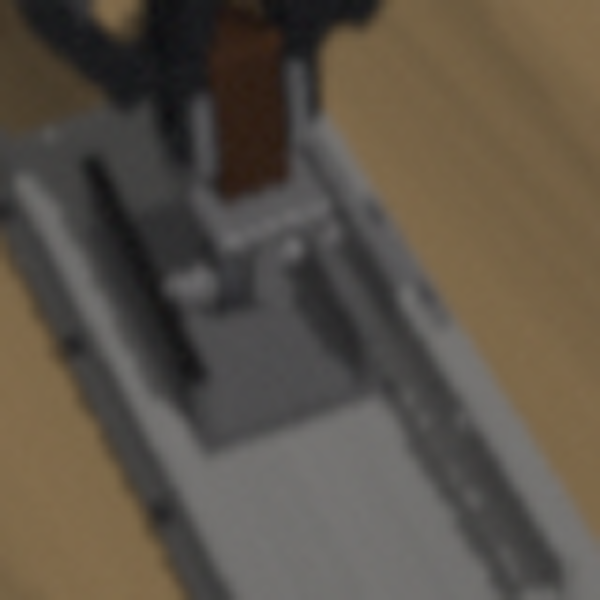

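>>> {"fn": "step_arm", "kwargs": {
  "commands": [
    [[0,0,0.12],0],
    [[0,0,0.15],0],
    [[0,0,0.2],0],
    [[0,0,0.3],0],
    [[0,0,0],0]
  ]
}}

```text
time_s: 12.7
eef_pos: [543.0, 100.3, 128.9]
ee_rot: [0.477, 0.523, 0.476, -0.521]
force: [-0.7, 0.4, -1.6]
grip_width: 0.271
```

>>> {"fn": "step_arm", "kwargs": {
  "commands": [
    [[0,0,0.4],0],
    [[0,0,0.4],0],
    [[0,0,0],0]
  ]
}}

```text
time_s: 13.0
eef_pos: [543.0, 100.2, 160.6]
ee_rot: [0.478, 0.523, 0.476, -0.521]
force: [0.4, -0.6, -2.5]
grip_width: 0.276
```

```bash
python3 snap.py 17 side:200,140,320,260
```

```text
13.0 [543.  100.2 160.6] jawdeg -5.25 x [ 0.004 -0.    -1.   ] F [ 0.4 -0.6 -2.5] T [-0.03 -0.01  0.02] g 0.276
side f 5.0
```

View pics/side17c.png

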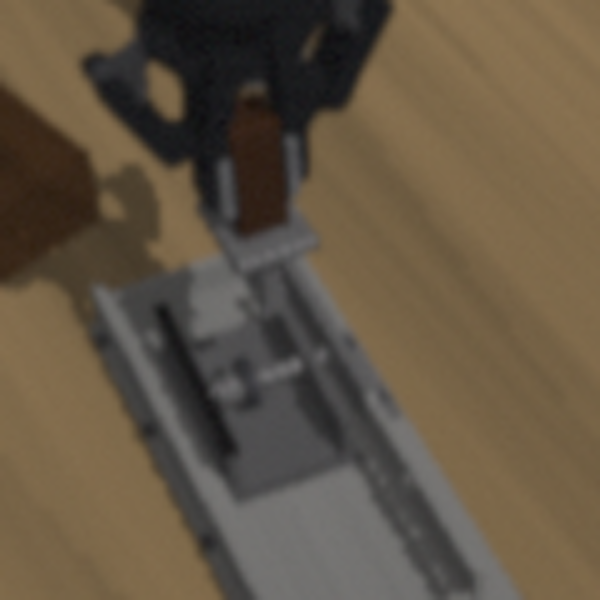

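>>> {"fn": "step_arm", "kwargs": {
  "commands": [
    [[-0.18,0.6,0],0.012],
    [[-0.18,0.6,0],0.012],
    [[-0.18,0.6,0],0.012],
    [[-0.18,0.6,0],0.012],
    [[-0.18,0.6,0],0.012]
  ]
}}

```text
time_s: 13.55
eef_pos: [505.3, 221.1, 157.5]
ee_rot: [0.524, 0.474, 0.524, -0.475]
force: [0.2, -0.8, -2.0]
grip_width: 0.271
```

>>> {"fn": "step_arm", "kwargs": {
  "commands": [
    [[-0.18,0.6,0],0.012],
    [[-0.18,0.6,0],0.012],
    [[-0.18,0.6,0],0.012],
    [[0,0,0],0],
    [[0,0,0],0]
  ]
}}

```text
time_s: 14.05
eef_pos: [484.1, 292.2, 157.7]
ee_rot: [0.549, 0.444, 0.55, -0.445]
force: [-0.7, 0.4, -1.3]
grip_width: 0.272
```

```bash
python3 snap.py 18 side:130,100,280,220 top:200,180,340,285
```

```text
14.05 [484.1 292.2 157.7] jawdeg 12.05 x [-0.001 -0.001 -1.   ] F [-0.7  0.4 -1.3] T [-0.02  0.   -0.05] g 0.272
side f 5.0
top f 5.714285714285714
```

View pics/side18c.png

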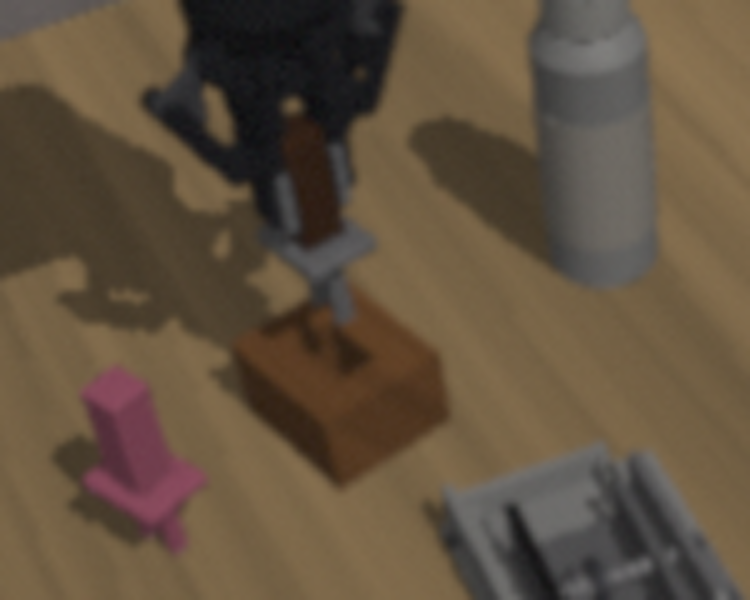

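View pics/top18c.png

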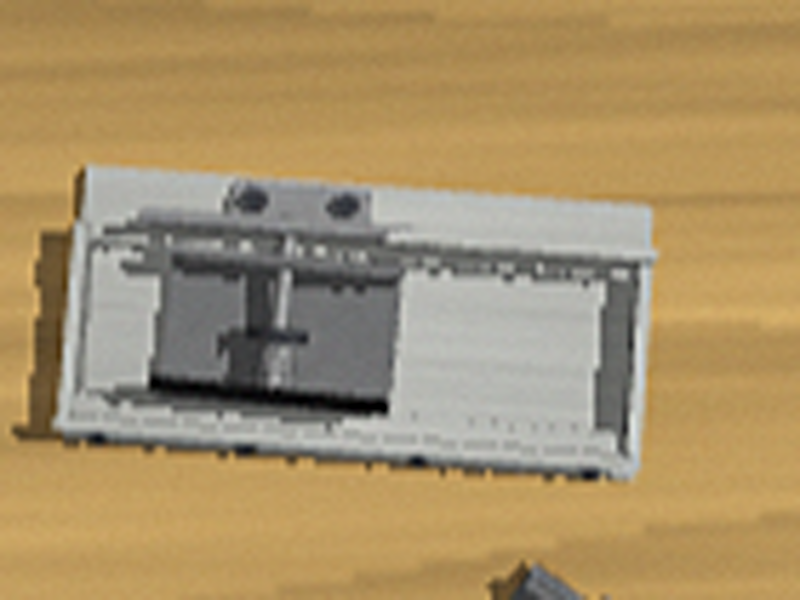

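>>> {"fn": "step_arm", "kwargs": {
  "commands": [
    [[0,0.09,-0.3],0],
    [[0,0,-0.4],0],
    [[0,0,-0.4],0],
    [[0,0,0],0]
  ]
}}

```text
time_s: 14.55
eef_pos: [483.4, 295.2, 112.0]
ee_rot: [0.548, 0.444, 0.55, -0.446]
force: [-0.6, 0.4, -1.8]
grip_width: 0.275
```

>>> {"fn": "step_arm", "kwargs": {
  "commands": [
    [[0,0,-0.3],0],
    [[0,0,-0.3],0],
    [[0,0,0],0]
  ]
}}

```text
time_s: 14.85
eef_pos: [483.7, 295.4, 88.9]
ee_rot: [0.549, 0.444, 0.55, -0.446]
force: [-0.4, -0.7, -2.2]
grip_width: 0.273
```

```bash
python3 snap.py 19 side:130,100,280,220
```

```text
14.85 [483.7 295.4  88.9] jawdeg 12.01 x [-0.003 -0.001 -1.   ] F [-0.4 -0.7 -2.2] T [0.01 0.01 0.  ] g 0.273
side f 5.0
```

View pics/side19c.png

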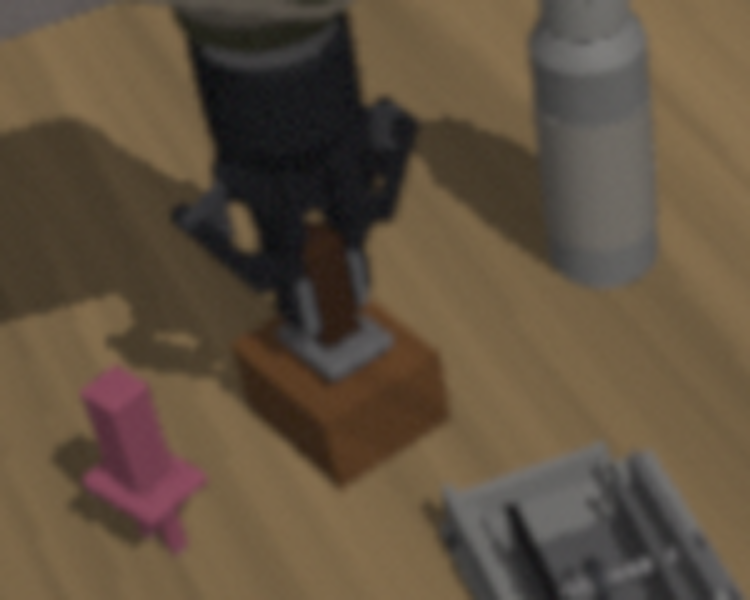

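Tines are in the slot; lowering the last few mm and releasing.

>>> {"fn": "step_arm", "kwargs": {
  "commands": [
    [[0,0,-0.1],0],
    [[0,0,-0.08],0],
    [[0,0,0],0]
  ]
}}

```text
time_s: 15.2
eef_pos: [484.4, 295.8, 83.2]
ee_rot: [0.55, 0.445, 0.55, -0.445]
force: [0.3, 0.9, -1.7]
grip_width: 0.27
```

>>> {"fn": "step_arm", "kwargs": {
  "commands": [
    [[0,0,0],0],
    [[0,0,0],0],
    [[0,0,0],0],
    [[0,0,0],0],
    [[0,0,0],0]
  ],
  "gripper": -1
}}

```text
time_s: 15.7
eef_pos: [484.6, 295.9, 83.6]
ee_rot: [0.55, 0.445, 0.55, -0.445]
force: [-0.1, -0.2, -0.2]
grip_width: 0.996
```

```bash
python3 snap.py 20 side:130,100,280,220
```

```text
15.7 [484.6 295.9  83.6] jawdeg 12.03 x [ 0.  0. -1.] F [-0.1 -0.2 -0.2] T [0.02 0.02 0.03] g 0.996
side f 5.0
```

View pics/side20c.png

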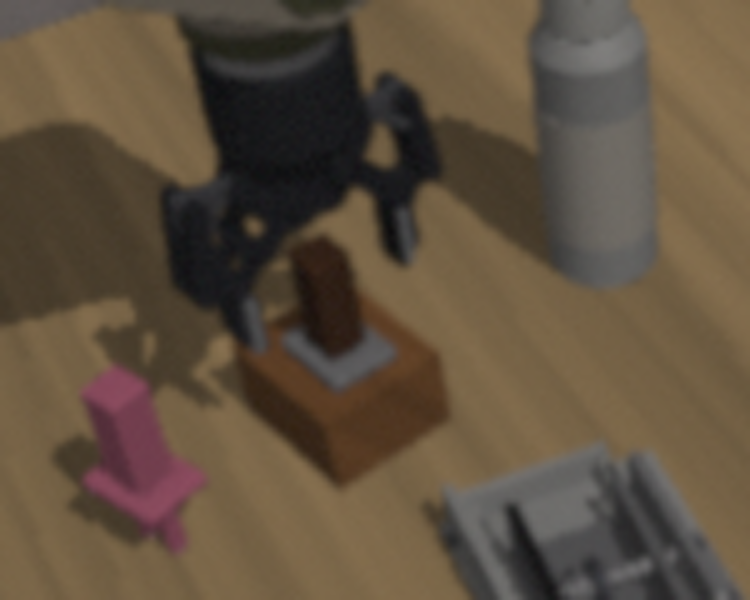

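>>> {"fn": "step_arm", "kwargs": {
  "commands": [
    [[0,0,0.4],0],
    [[0,0,0.7],0],
    [[0,0,0.8],0],
    [[0,0,0.8],0],
    [[0,0,0.5],0]
  ]
}}

```text
time_s: 16.25
eef_pos: [484.9, 296.0, 214.1]
ee_rot: [0.55, 0.446, 0.549, -0.444]
force: [0.1, 0.8, -0.7]
grip_width: 0.999
```

>>> {"fn": "step_arm", "kwargs": {
  "commands": [
    [[-0.7,0.6,0],0],
    [[-0.7,0.6,0],0],
    [[-0.7,0.6,0],0],
    [[0,0,0],0],
    [[0,0,0],0]
  ]
}}

```text
time_s: 16.75
eef_pos: [400.3, 368.1, 211.7]
ee_rot: [0.55, 0.445, 0.55, -0.444]
force: [1.1, -0.8, 0.1]
grip_width: 1.002
```

```bash
python3 snap.py 21 side:130,130,310,265 top:100,190,330,330
python3 - <<'E'
import cv2
im=cv2.imread("pics/side21.png")[190:250,210:290]
cv2.imwrite("pics/z21.png",cv2.resize(cv2.convertScaleAbs(im,alpha=1.8),None,fx=10,fy=10,interpolation=cv2.INTER_CUBIC))
E
```

```text
16.75 [400.3 368.1 211.7] jawdeg 12.1 x [ 0. -0. -1.] F [ 1.1 -0.8  0.1] T [-0.05 -0.   -0.03] g 1.002
side f 4.444444444444445
top f 3.4782608695652173
```

View pics/top21c.png

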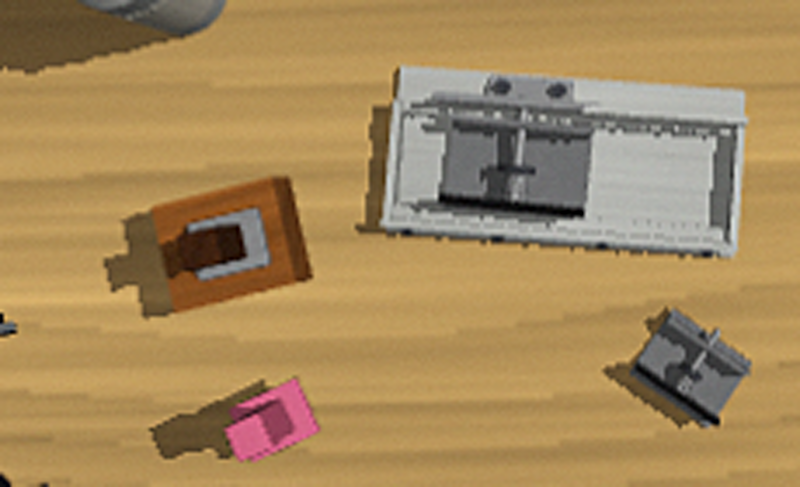

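View pics/z21.png

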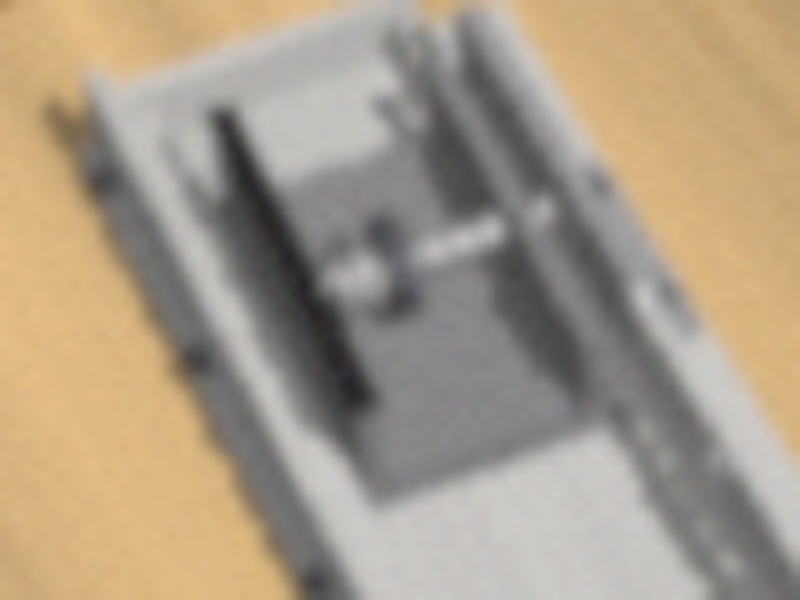

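View pics/side21.png

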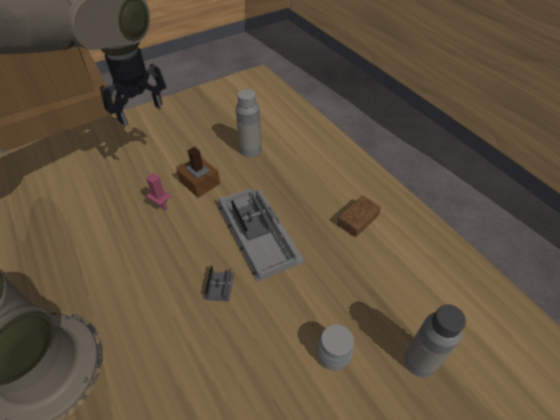

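```bash
python3 - <<'E'
from h import *
f=800/230
a=onz("top",100+517/f,190+150/f,34);e=lambda p:p[:2]@[.0906,.9959]
b=onz("top",285.2,236.5,34)
print(a,b,"rail y",-45+e(a)-e(b))
from rig import ticket
print(ticket.finish_job())
E
```

```text
[541.47572666  98.76899056  34.        ] [530.85704135  10.16178205  34.        ] rail y 44.20597184488812
the job is handed in; nothing more can be done
None
```

I moved the panel stop to its other locking hole and hung the fork back in its rest. I handed the job in after about 17 s of the 53 s allowed. `finish_job()` gives no verdict, so what follows rests on my own checks.

**What I did:** I took the dark fork from its rest, leaving the pink one alone, and straddled the neck of the bar. I pressed the collar back about 11 mm, where the force read about 7 N. I drew the stop along the rail, let the bar ride on the catch plate, and dragged slowly until it dropped into the hole.

**Last checks:**
- **Locked:** After the bar snapped in, pushing the fork another 5 mm met about 9 N and the stop did not move.
- **Bar out:** The collar sits about 10.6 px from the rubber edge in the top view, against 10.2 px when it was locked at the start. I take this as fully out.
- **Stop position:** The top view puts it at about rail y = 44 mm. That is within 10 to 50 mm, and close to the roughly 41 mm I estimated from the catch plate's foot.
- **Fork:** It is seated upright about 1 mm from where it started, let go, with the gripper well clear.
- **Other objects:** The jar, cans and sanding block look unmoved in the side view.

**Disagreements:**
- **Camera positions:** The two cameras differed by up to about 5 mm on the rest. I corrected the fork's position against the gripper as I lowered it.
- **Fork tilt:** The fork seems to have tilted slightly in the grip during the locking check, but it righted itself in the rest.

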